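# Pack the sampling caddy

## Task

Pack the sampling caddy for the next round, everything fully seated and the right way up: the smaller of the two amber bottles in the wide cup, the larger of the two vials in the narrow cup, the small roll of labelling tape over the spindle, and the timer flat, display up, within the low rim of the cradle. Leave the bigger amber bottle and the smaller vial standing where they are.

Things in the scene. Friction and masses are not known exactly. Their poses are not given: they have to be found in the camera images.
- small_amber_mid (a point): The smaller amber bottle, which belongs in the caddy: brown, orange screw cap, 60 mm across, 122 mm tall (narrower above 100 mm; grip the body below that). The point is on its axis, 61 mm above its underside; z up. Much taller than the other things packed, it is easily in a gripper's way once it stands in the caddy.
- large_vial_mid (a point): The larger vial, which belongs in the caddy: clear with a ribbed yellow cap, 29 mm across, 61 mm tall (grip the glass, below 50 mm). The point is on its axis, 30 mm above its underside; z up.
- tape_roll_mid (a point): Small roll of labelling tape, yellow-green, lying flat: 52 mm outside, 19 mm high, with a round hole through it along its axis, several mm wider than the spindle. The point is at its centre, 9.5 mm above its underside; z up along the hole.
- timer_mid (a point): Lab timer, a flat white case with a display and buttons on top, lying flat: 58 mm (its x) by 70 mm (its y) by 18 mm high. Grip it across the 58 mm, along its x. The point is at its centre, 9 mm above its underside; z up out of the display.
- wide_cup_seat (a point): The wide cup in the caddy (a fixed square aluminium tray, 204 mm, under 30 mm high, with two side handles and four grey square bases 98 mm apart, in any arrangement), for the small amber bottle. White, inside 66 mm across, 30 mm deep, the last 10 mm flaring to 78 mm. The point is the centre of its floor, where the underside comes to rest; z up.
- narrow_cup_seat (a point): The narrow cup in the caddy, for the large vial: a white flared cup on a grey square base. The point is the centre of its floor, where the vial's underside comes to rest; z up. Inside 35 mm across, 22 mm deep, the last 9 mm flaring out to 47 mm.
- spindle_seat (a point): The spindle base in the caddy, for the roll of tape: an upright steel pin, 12 mm thick and 19 mm high with a rounded tip, in the middle of a flat white disc of 58 mm. The point is on the pin's axis on the disc, where the roll's underside comes to rest; z up. Around the disc is free space for fingers.
- cradle_seat (a point): The cradle in the caddy, for the timer: a flat grey base with a white rim 4 mm high around a recess of 65 mm (along the point's x) by 78 mm (along its y). The timer's 58 mm go along x, its 70 mm along y, either way round. The point is the centre of the recess's floor, where the timer's underside comes to rest; z up.
- big_amber_mid (a point): The bigger amber bottle, a look-alike that does not belong and stays where it stands: same shape, 66 mm across, 147 mm tall; it does not go into the cup. The point is on its axis, 73 mm above its underside.
- small_vial_mid (a point): The smaller vial, a look-alike that does not belong and stays where it stands: clear with a ribbed blue cap, 24 mm across, 50 mm tall. The point is on its axis, 25 mm above its underside.
There are look-alikes about, which are no part of the job. Leave any green look-alike of the part that bears large_vial_mid alone.

How it is judged:
By the outcome, as a careful person would: the job done as asked, in the order asked, and still so for the second after the job is handed in, with the robot touching nothing.
It also fails if it takes over 112 s, if anything falls off the work surface, if the arm or the gripper's body presses on something with over 40 N, if the wrist force passes 120 N, or if a joint passes its speed limit or range.

## Robot

A 6-joint arm with a two-finger parallel gripper is mounted at the origin on a cart in front of the work surface, level with it; the furniture and walls round the work are solid. World frame = base frame: x ahead of the robot, y to its left, z up, the work surface at z = 0. Lengths are in m, angles in rad, forces in N, time in s.
With the tool pointing down it reaches from about 0.425 to 0.95 m from the base axis. Payload 3.5 kg.
Tool frame: the origin (TCP) lies midway between the tips of the shut fingers; the grasp point (between the pads) lies 19 mm behind it; z points along the fingers, y is the line along which they close (so a half turn about z gives the same grasp; the last joint's range is limited). The gripper opens to 85 mm and grips with 20 to 120 N. Pads are 22 mm wide; open, the fingers measure 114 mm over their backs; the gripper's body (76 mm by 85 mm) begins 54 mm behind the grasp point. The pads swing forward as they close: fully open they stand 13 mm farther back than shut.
Start: joints at [1.157, 0.286, 1.577, -0, 1.279, -0.15], TCP at [0.176, 0.652, 0.207] pointing down, gripper open.
Joint ranges: [-2.77, 2.77], [-0.9, 2.22], [0.21, 2.48], [-1.53, 4.67], [0.24, 2.81], [-2.84, 2.84]. Speed limits (rad/s): [2.79, 2.79, 3.14, 3.14, 3.14, 3.14].

## Interface

Orientations are given as a unit quaternion [x, y, z, w].
In Python, from plant import get_state, read_camera, ctrl gives the robot as it stands.
- The arm moves only by the shell command python3 -m crank 'ROWS' [FORCE]. ROWS is JSON, a list of rows, each a list of 3 entries, a list of its own where there are three numbers: the shift along the tool's x, y, z in mm, then the turn about the tool's z in degrees, then the closure in counts, from 0 (fully open) to 255 (shut). In form: [[[tx, ty, tz], yaw, claw], ...]. A call has 1 to 10 rows; each row is the pose to reach, as a shift and turn from the pose commanded when the call began, along the tool's axes at that moment; what a row does not reach only later rows make up. A row lasts 1/10 s, in which the tool goes at most 50 mm and 8.59 degrees, less where a joint would pass 70% of its speed; a pose out of reach is approached as far as the arm can. A call with a gripper value outside its range is refused whole. The fingers move at their own pace and stop on an object; FORCE is the grip in N (left out, the last holds). Time passes only in rows, so rows that repeat a pose let the fingers close. It gives the time, the measured TCP pose, the force, the opening and the grip force at its end, in the units of the state.
- get_state(): the state, without advancing time (a new reading comes with each control period).
- read_camera(name): name is "scene" or "top"; returns a dict with "frame" (480x640x3 uint8, blue, green, red), "range_z" (480x640 float32, m along the optical axis (not along the pixel's ray), 0 where there is no reading), "vfov" (degrees; the focal length in pixels is half the picture's height over the tangent of half this angle, whatever the lens; pixels are square), "cx", "cy" (the principal point, pixels), "k1" (the pictures are not rectified: a ray, as slopes to the right and down, at radius r is drawn at 1 + k1 r^2 times it, then the intrinsics apply), "origin" and "orientation" of the camera in the world. Camera axes: x right, y down, z forward; pixel columns grow to the right and rows downward; lengths in m; the calibration is good to about 2 mm. A picture is of the moment at which its call begins.
- ctrl.sign_off(): hands the job in; it is judged then, once.
The state is a dict: "time": time; "qpos": joint angles; "dq": joint speeds; "joint_efforts": joint torques, N m; "eef_pos": TCP position; "tcp_rot": TCP orientation; "contact_force": force on the tool from outside, world axes, zero at the start; "wrist_torque": the same for the moment, N m; "opening": opening from 0.0 (shut) to 1.0 (fully open); "finger_force": force on a finger pad.
Only numpy, scipy, OpenCV 4.12 (cv2) and the standard library are available. Lean on these libraries where they do the work, as an engineer would, in place of code of your own. Each camera call takes 0.05 s, during which the arm holds its last target. There are 200 camera calls.

## Working session

There is one attempt and no reset: what is moved stays moved. The work goes in short steps, Python scripts to look and compute and a shell command to move; the robot and the scene stay as the last step left them, time stands still between calls to the robot, and variables do not carry over. Pictures are saved under pics/ and viewed, at most 14 in all, crops included, and the job is handed in when it is done.

```bash
mkdir -p pics; ls
cat > h.py <<'E'
import numpy as np, cv2
from scipy.spatial.transform import Rotation as R
from plant import get_state, read_camera
def K(c):
    f=240/np.tan(np.radians(c["vfov"])/2); return f
def rays(c,uv):
    uv=np.atleast_2d(np.array(uv,float)); f=K(c)
    d=(uv-[c["cx"],c["cy"]])/f; s=d.copy()
    for _ in range(20): s=d/(1+c["k1"]*(s**2).sum(1,keepdims=True))
    return s
def plane(c,uv,z):
    s=rays(c,uv); d=np.c_[s,np.ones(len(s))]@R.from_quat(c["orientation"]).as_matrix().T
    o=np.array(c["origin"]); return o+d*((z-o[2])/d[:,2])[:,None]
def cloud(c):
    v,u=np.mgrid[:480,:640]; s=rays(c,np.c_[u.ravel(),v.ravel()])
    z=c["range_z"].ravel()[:,None]; p=np.c_[s,np.ones(len(s))]*z
    P=p@R.from_quat(c["orientation"]).as_matrix().T+np.array(c["origin"]); P[z[:,0]==0]=np.nan
    return P.reshape(480,640,3)
E
python3 - <<'E'
from h import *
import pickle
for n in("scene","top"):
    c=read_camera(n); pickle.dump(c,open(n+"0.pkl","wb")); cv2.imwrite(f"pics/{n}0.png",c["frame"])
    print({k:v for k,v in c.items() if k not in("frame","range_z")}); print((c["range_z"]==0).mean())
s=get_state(); print(s)
E
```

```text
pics
{'vfov': 54.70093554418578, 'cx': 318.22052293828125, 'cy': 236.64494480961315, 'k1': -0.013775240168689529, 'origin': array([-0.09323906,  0.55260902,  0.57999704]), 'orientation': array([-0.32899361,  0.79976184, -0.46937153,  0.17842243])}
0.00400390625
{'vfov': 52.0068335013882, 'cx': 323.2754247419891, 'cy': 243.4339118132935, 'k1': -0.11268601338298945, 'origin': array([ 0.2519356 , -0.06982198,  1.12260751]), 'orientation': array([ 0.7306047 , -0.67250827,  0.08062916, -0.08630379])}
0.003994140625
{'time': 0.1, 'qpos': array([ 1.15698530e+00,  2.87132017e-01,  1.57802330e+00, -7.87483492e-06,
        1.27861950e+00, -1.50016253e-01]), 'dq': array([-0.00200128, -0.00325866, -0.00320455,  0.00080413,  0.00096875,
       -0.00071627]), 'joint_efforts': array([ 6.49450212e-04, -4.07294190e+01, -2.93698937e+01, -1.36807571e-04,
        3.40931030e-03, -5.89791416e-07]), 'eef_pos': array([0.17572393, 0.65105411, 0.20565289]), 'tcp_rot': array([ 1.31514076e-01,  9.91313703e-01, -1.04905665e-03, -2.99911273e-04]), 'contact_force': array([0.83732468, 0.0377601 , 0.3202441 ]), 'wrist_torque': array([-0.005886  , -0.06550365, -0.02459553]), 'finger_force': 0.0, 'opening': 0.9985754301066984}
```

View pics/top0.png

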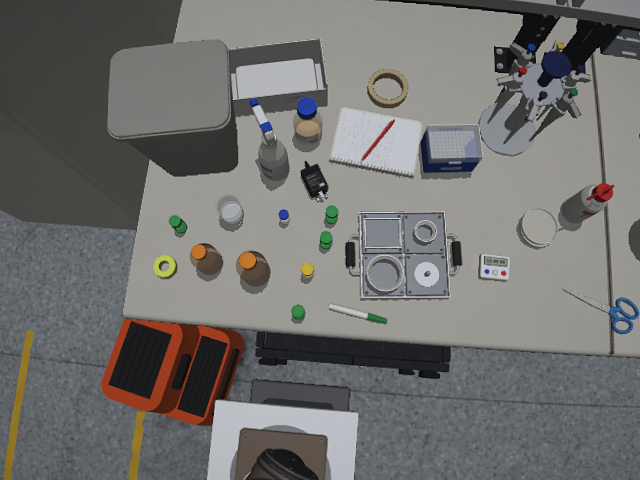

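View pics/scene0.png

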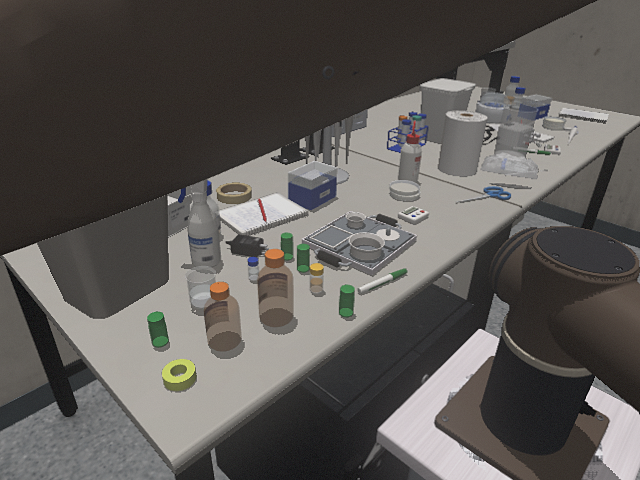

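The top view shows amber caps at (205,253) and (248,261), the yellow vial at (307,270), the tape at (165,266) and the timer at (494,267). The caddy is centred at (404,255): cradle top-left, narrow cup top-right, wide cup bottom-left, spindle bottom-right. The scene view shows the left amber bottle as the shorter one.

```bash
cat > m.py <<'E'
from h import *
import pickle,sys
def blob(c,P,lo,hi,box,name,zr=(-.02,.3)):
    hsv=cv2.cvtColor(c["frame"],cv2.COLOR_BGR2HSV); m=cv2.inRange(hsv,lo,hi)
    M=np.zeros_like(m); x0,y0,x1,y1=box; M[y0:y1,x0:x1]=m[y0:y1,x0:x1]
    n,l,st,ce=cv2.connectedComponentsWithStats(M)
    for i in range(1,n):
        if st[i,4]<25: continue
        p=P[l==i]; zt=np.nanpercentile(p[:,2],90); t=p[abs(p[:,2]-zt)<.006]
        (u,v),r=cv2.minEnclosingCircle(np.argwhere(l==i)[:,::-1].astype(np.int32))
        print(name,"px",ce[i].round(1),st[i,4],"ztop %.4f"%zt,"cloud mid",np.r_[(t.min(0)+t.max(0))[:2]/2,t.mean(0)[:2]].round(4),"ray",plane(c,[u,v],zt)[0].round(4),"ext",np.ptp(t,0)[:2].round(3))
E
python3 - <<'E'
from m import *
c=pickle.load(open("top0.pkl","rb"));P=cloud(c)
print("table",np.nanmedian(P[300:310,380:440,2]),np.nanmedian(P[200:240,470:500,2]))
blob(c,P,(5,150,120),(15,255,255),(180,230,280,300),"amber")
blob(c,P,(16,120,120),(28,255,255),(290,250,320,290),"yvial")
blob(c,P,(28,120,120),(36,255,255),(140,240,190,290),"tape")
blob(c,P,(110,100,80),(130,255,255),(270,200,295,230),"bvial")
blob(c,P,(50,120,40),(80,255,255),(160,190,350,330),"green")
blob(c,P,(0,0,185),(179,40,255),(470,245,520,290),"timer")
im=c["frame"][200:310,335:525]; cv2.imwrite("pics/cad.png",cv2.resize(im,None,fx=4.2,fy=4.2,interpolation=cv2.INTER_CUBIC))
# caddy heights at points
for n,u,v in [("spin",427,273),("disc",418,280),("cradle",381,233),("wide",384,273),("narrow",425,231),("frame",404,255),("rim wide",369,263)]: print(n,P[v,u].round(4))
h=P[205:305,340:470,2]; np.set_printoptions(linewidth=250)
print((h[::4,::4]*1000).round())
E
```

```text
table 0.0003295674951775407 0.00018989425155901962
amber px [197.9 251.3] 155 ztop 0.1245 cloud mid [0.4535 0.209  0.454  0.2091] ray [0.4534 0.2078 0.1245] ext [0.03 0.03]
amber px [246.3 259.9] 124 ztop 0.1489 cloud mid [0.4398 0.0993 0.4393 0.1007] ray [0.439  0.0989 0.1489] ext [0.034 0.033]
yvial px [306.9 268.6] 121 ztop 0.0634 cloud mid [ 0.448  -0.0197  0.448  -0.0196] ray [ 0.4474 -0.0197  0.0634] ext [0.026 0.027]
tape px [164.2 265.9] 274 ztop 0.0222 cloud mid [0.4345 0.3125 0.4338 0.3122] ray [0.4332 0.3104 0.0222] ext [0.05 0.05]
bvial px [283.2 213.9] 72 ztop 0.0530 cloud mid [0.5716 0.0458 0.5714 0.0464] ray [0.5706 0.0459 0.053 ] ext [0.02  0.021]
green px [331.  214.2] 172 ztop 0.0627 cloud mid [ 0.5839 -0.0619  0.5837 -0.0624] ray [ 0.5755 -0.0635  0.0627] ext [0.024 0.024]
green px [177.6 223.9] 198 ztop 0.0624 cloud mid [0.5322 0.2909 0.5322 0.2903] ray [0.5248 0.2815 0.0624] ext [0.025 0.026]
green px [325.4 239.8] 169 ztop 0.0621 cloud mid [ 0.5216 -0.0544  0.5221 -0.0548] ray [ 0.5156 -0.0548  0.0621] ext [0.025 0.025]
green px [297.8 311.6] 143 ztop 0.0631 clo
[... 3121 characters left out ...]
15. -2.  1. -4.  4.  0.]
 [-1. -3.  4. nan  2.  2. 19. 12. 44. 37. 19. 16. 17. 20. 42. 17.  7. 23. 22. 20. 21. 27. 16. 19. 18. 21. 16. 16. -2. -1.  1. -0. -0.]
 [ 4.  4. -1.  1. -2.  0. 15. 15. 17. 17. 48. 42. 44. 49. 18. 15.  9. 23. 18. 23. 20. 19. 23. 20. 22. 22. 22. 13.  1.  1.  1.  3. -1.]
 [-4.  2. -2.  0. -0. -0. 19. 14. 19. 19. 18. 17. 19. 18. 14. 22.  6. 21. 24. 23. 21. 20. 22. 19. 19. 22. 16.  8. -1.  2. -1. -2. nan]
 [-4. -0.  3.  0.  5. -1. 19. nan 20. 19. 20. 20. 18. 19. 19. 17. 18. 19. 18. 19. 21. 16. 19. 21. 21. 19.  8.  7. -4.  2. -2.  1. -0.]
 [ 4. -1. -1.  3.  3.  2. -2. -2. -1. -1.  3. -1. -3. -1.  1.  1.  1.  2.  1. -1.  4.  1. -1. -1. -0. -1.  0.  1.  1.  2.  3.  2. -2.]]
```

View pics/cad.png

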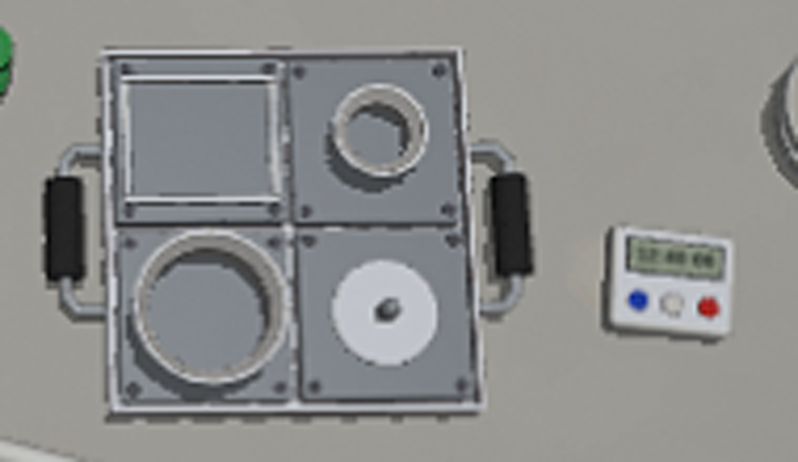

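```bash
cat > seat.py <<'E'
from m import *
from scipy.optimize import least_squares
c=pickle.load(open("top0.pkl","rb"));P=cloud(c);Z=cv2.medianBlur(P[...,2].astype(np.float32),3)
g=cv2.cvtColor(c["frame"],cv2.COLOR_BGR2GRAY); hsv=cv2.cvtColor(c["frame"],cv2.COLOR_BGR2HSV)
def circ(q):
    A=np.c_[2*q,np.ones(len(q))]; s=np.linalg.lstsq(A,(q**2).sum(1),rcond=None)[0]; return s[:2].round(4),round(float(np.sqrt(s[2]+s[:2]@s[:2])),4)
for n,(x,y,r),zt,zm in [("wide",(384,273,26),.047,.041),("narrow",(425,231,18),.039,.034)]:
    v,u=np.mgrid[:480,:640]; m=(np.hypot(u-x,v-y)<r)&(P[...,2]>zm)&(P[...,2]<zt+.006)
    print(n,m.sum(),"ray",circ(plane(c,np.c_[u[m],v[m]],zt)[:,:2]),"cloud",circ(P[m][:,:2]),"z98",np.nanpercentile(P[m][:,2],[50,95]).round(4))
    f=np.hypot(u-x,v-y)<(8 if n=="wide" else 4); print("  floor",np.nanmean(P[f][:,2]).round(4))
def comp(m,seed):
    n,l=cv2.connectedComponents(m.astype(np.uint8)); return l==l[seed[1],seed[0]]
print("disc V",hsv[280,418],"base",hsv[290,440],"rim",hsv[218,363:370,2],"timer",hsv[262,482], "timer table",hsv[290,500])
m=comp((hsv[...,2]>170)&(hsv[...,1]<60),(418,280)); cn=cv2.findContours(m.astype(np.uint8),0,2)[0][0]; e=cv2.fitEllipse(cn)
zd=np.nanmean(P[m][:,2]); print("disc",m.sum(),e,zd, plane(c,[e[0]],.021).round(4))
vb,ub=np.mgrid[282:296,434:446]; print("spindle base z",np.nanmean(P[282:296,436:446,2]), "wide base",np.nanmean(P[290:296,362:368,2]))
box=(slice(255,290),slice(410,445)); pz=P[box]; t=pz[pz[...,2]>.034]; print("pin",len(t),t.mean(0))
# cradle: Otsu bright inside region
print("cradle floor",np.nanmean(P[222:244,370:395,2]))
q=g[212:252,358:406]; print(q[20],q[:,22])
m=comp((hsv[...,2]>165)&(hsv[...,1]<60)&(Z>.008),(482,262)); cn=cv2.convexHull(cv2.findContours(m.astype(np.uint8),0,2)[0][0])[:,0]
w=plane(c,cn,.018)[:,:2]; r=cv2.minAreaRect((w*1000).astype(np.float32)); print("timer",m.sum(),r)
E
python3 seat.py
```

```text
wide 285 ray (array([ 0.4558, -0.1925]), 0.0383) cloud (array([ 0.4561, -0.1927]), 0.0384) z98 [0.0453 0.0492]
  floor 0.017
narrow 151 ray (array([ 0.5622, -0.2799]), 0.0234) cloud (array([ 0.5625, -0.28  ]), 0.0235) z98 [0.0376 0.0417]
  floor 0.0161
disc V [110  11 203] base [106  21 136] rim [146 217 217 216 215 215 215] timer [100   8 203] timer table [ 25  10 153]
disc 445 ((426.3222351074219, 273.91888427734375), (23.197080612182617, 24.590526580810547), 129.27471923828125) 0.022593946507536416 [[ 0.4652 -0.2901  0.021 ]]
spindle base z 0.0201282381132285 wide base 0.015357203234519026
pin 21 [ 0.46383906 -0.28790982  0.03923262]
cradle floor 0.020769228003194584
[140 108 207 182  72 126 128 190 130 132 132 133 132 132 132 132 131 132
 132 132 133 132 133 132 132 133 132 132 132 133 132 132 131 132 132 131
 131 132 132 132 110 149 179 128 170 160 100 134] [210  59 130 131 129 124 210  58 134 131 130 131 131 131 131 132 132 132
 133 132 133 132 132 132 133 133 132 134 133 132 133 133 133 132 112 205
  60 137 135 136]
timer 371 ((496.2971496582031, -450.76141357421875), (67.28285217285156, 53.89409255981445), 88.28504943847656)
```

Seats in world coordinates: wide cup (0.456,-0.193), narrow cup (0.562,-0.280), spindle (0.4645,-0.289), caddy yaw about 5.2°. Now I move to a hover over the tape, with the tool's y axis along world x.

```bash
python3 -m crank '[[[-20,-15,0],5,0],[[-55,-42,0],13,0],[[-95,-73,0],21,0],[[-135,-104,0],29,0],[[-175,-135,0],37,0],[[-215,-166,0],45,0],[[-255,-196,0],53,0],[[-295,-227,0],61,0],[[-325,-250,0],69,0],[[-337.5,-260,0],74.9,0]]' 40
cat >> h.py <<'E'
def tcp():
    s=get_state(); m=R.from_quat(s["tcp_rot"]).as_matrix()
    print("tcp",s["eef_pos"].round(4),"yaw_y %.2f"%np.degrees(np.arctan2(m[1,1],m[0,1])),"tilt",m[:2,2].round(4),"open %.3f"%s["opening"],"ff %.1f"%s["finger_force"],"F",s["contact_force"].round(1),"q",s["qpos"].round(2),"t %.1f"%s["time"])
E
python3 - <<'E'
from h import *; import pickle
tcp(); c=pickle.load(open("top0.pkl","rb"))
k=np.array([(122,78),(280,80),(280,200),(128,200)])/4.2+[335,200]-.4
w=plane(c,k,.0245)[:,:2]; print(w.round(4),w.mean(0).round(4)); d=w[[1,2,3,0]]-w; print(np.linalg.norm(d,axis=1).round(4),np.degrees(np.arctan2(d[:,1],d[:,0])).round(1))
E
```

```text
time: 1.1
eef_pos: [0.4356, 0.3097, 0.2065]
tcp_rot: [0.71, 0.704, -0.0, 0.0]
contact_force: [1.0, -0.5, -0.4]
opening: 1.0
finger_force: 0.0
tcp [0.4356 0.3097 0.2065] yaw_y -0.51 tilt [-0.0001 -0.001 ] open 1.000 ff 0.0 F [ 1.  -0.5 -0.4] q [ 0.43 -0.02  1.92 -0.    1.25  0.44] t 1.1
[[ 0.5842 -0.1385]
 [ 0.5905 -0.2262]
 [ 0.5221 -0.2293]
 [ 0.5152 -0.1462]] [ 0.553  -0.1851]
[0.0879 0.0685 0.0834 0.0694] [ -85.9 -177.4   94.7    6.3]
```

```bash
python3 -m crank '[[[0,0,20],0,0],[[0,0,60],0,0],[[0,0,100],0,0],[[0,0,130],0,0],[[0,0,140],0,0],[[0,0,140],0,0],[[0,0,140],0,0]]' 40
python3 - <<'E'
from h import *; tcp()
E
```

```text
time: 1.8
eef_pos: [0.435, 0.3132, 0.0684]
tcp_rot: [0.707, 0.707, 0.001, 0.0]
contact_force: [1.0, -0.2, 0.4]
opening: 1.0
finger_force: 0.0
tcp [0.435  0.3132 0.0684] yaw_y -0.01 tilt [0.0021 0.001 ] open 1.000 ff 0.0 F [ 1.  -0.2  0.4] q [0.43 0.14 2.02 0.   0.98 0.43] t 1.8
```

```bash
python3 -m crank '[[[-1,-1,20],0,0],[[-1,-1,45],0,0],[[-1,-1,62],0,0],[[-1,-1,69],0,0],[[-1,-1,69],0,0],[[-1,-1,69],0,120],[[-1,-1,69],0,120],[[-1,-1,69],0,120],[[-1,-1,69],0,120],[[-1,-1,69],0,120]]' 40
python3 - <<'E'
from h import *; tcp()
E
```

```text
time: 2.8
eef_pos: [0.4332, 0.3117, -0.0018]
tcp_rot: [0.707, 0.707, 0.0, 0.0]
contact_force: [-0.3, -0.9, 0.3]
opening: 0.529
finger_force: 0.0
tcp [ 0.4332  0.3117 -0.0018] yaw_y -0.01 tilt [0.0005 0.0002] open 0.529 ff 0.0 F [-0.3 -0.9  0.3] q [ 0.43  0.25  2.05 -0.    0.84  0.43] t 2.8
```

```bash
python3 -m crank '[[[0,0,0],0,160],[[0,0,0],0,160],[[0,0,0],0,160],[[0,0,0],0,160]]' 40
python3 - <<'E'
from h import *; tcp()
c=read_camera("scene"); cv2.imwrite("pics/s1.png",cv2.resize(c["frame"][300:480,60:300],None,fx=3,fy=3))
E
```

```text
time: 3.2
eef_pos: [0.4329, 0.3116, -0.0022]
tcp_rot: [0.707, 0.707, -0.0, -0.0]
contact_force: [-0.1, -0.4, 0.2]
opening: 0.372
finger_force: 0.0
tcp [ 0.4329  0.3116 -0.0022] yaw_y -0.01 tilt [-0.0002 -0.0001] open 0.372 ff 0.0 F [-0.1 -0.4  0.2] q [ 0.43  0.25  2.05 -0.    0.84  0.43] t 3.2
```

View pics/s1.png

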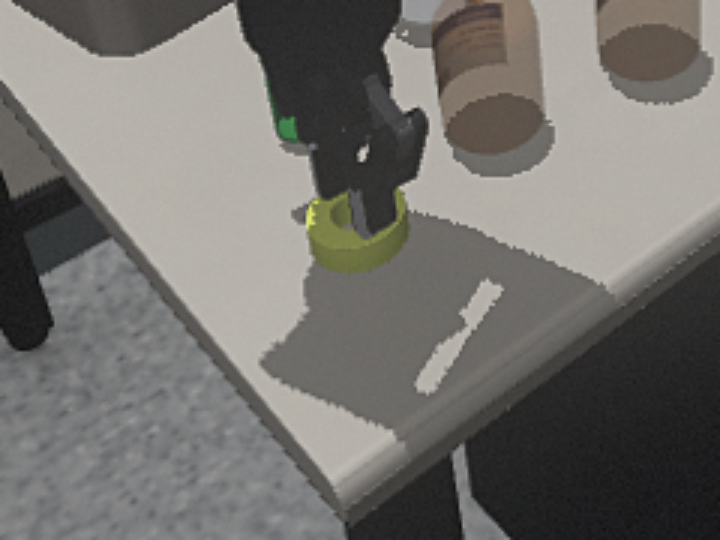

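The finger tips look to be above the tape ring rather than around it (tip at about (365,235) in the crop). I'll measure the tip height from depth.

Run:
```python
from h import *
for n in("scene","top"):
    c=read_camera(n);P=cloud(c);f=c["frame"].max(2)
    m=(f<75)&(abs(P[...,0]-.433)<.07)&(abs(P[...,1]-.312)<.03)&(P[...,2]<.12)
    p=P[m]; print(n,m.sum(),"dark zmin pct",np.percentile(p[:,2],[0,1,3,10]).round(4))
    for a,b in[(.36,.40),(.40,.415),(.415,.433),(.433,.45),(.45,.47),(.47,.51)]:
        q=p[(p[:,0]>a)&(p[:,0]<b)]
        if len(q)>5: print(a,b,len(q),np.percentile(q[:,2],[2,10,50]).round(4))
    if n=="scene":
        h=cv2.cvtColor(c["frame"],cv2.COLOR_BGR2HSV); t=cv2.inRange(h,(26,100,60),(38,255,255))>0; q=P[t&(abs(P[...,0]-.433)<.05)&(abs(P[...,1]-.312)<.05)]; print("tape",q.min(0).round(4),q.max(0).round(4))
```

```text
scene 1215 dark zmin pct [0.0002 0.026  0.0301 0.0404]
0.36 0.4 358 [0.0715 0.0758 0.0986]
0.4 0.415 407 [0.0323 0.0383 0.0888]
0.415 0.433 42 [0.0484 0.0774 0.097 ]
0.433 0.45 272 [0.0242 0.0295 0.0589]
0.45 0.47 65 [0.0414 0.0611 0.0731]
0.47 0.51 71 [0.0709 0.0755 0.0886]
tape [ 4.074e-01  2.858e-01 -2.000e-04] [0.4574 0.3376 0.0216]
top 349 dark zmin pct [-0.0031  0.      0.0034  0.0117]
0.36 0.4 86 [0.001  0.074  0.0932]
0.4 0.415 70 [-0.0001  0.0173  0.0656]
0.415 0.433 29 [0.002  0.0037 0.0148]
0.433 0.45 52 [0.0056 0.0062 0.0313]
0.45 0.47 41 [0.0255 0.0385 0.0725]
0.47 0.51 71 [0.0755 0.0792 0.0982]
```

Run:
```python
from h import *
c=read_camera("scene");P=cloud(c)
x0,y0=140,320
cv2.imwrite("pics/s2.png",cv2.resize(c["frame"][y0:y0+75,x0:x0+80],None,fx=8,fy=8,interpolation=cv2.INTER_NEAREST))
for v in range(360,385,2): print(v,[(u,*(P[v,u]*1000).round().astype(int)) for u in range(168,206,5) if not np.isnan(P[v,u,0])])
```

```text
360 [(168, np.int64(447), np.int64(319), np.int64(38)), (173, np.int64(448), np.int64(310), np.int64(31)), (178, np.int64(404), np.int64(322), np.int64(71)), (183, np.int64(387), np.int64(323), np.int64(83)), (188, np.int64(379), np.int64(319), np.int64(86)), (193, np.int64(385), np.int64(308), np.int64(74)), (198, np.int64(449), np.int64(266), np.int64(0)), (203, np.int64(442), np.int64(261), np.int64(2))]
362 [(168, np.int64(446), np.int64(320), np.int64(35)), (173, np.int64(450), np.int64(310), np.int64(25)), (178, np.int64(405), np.int64(322), np.int64(66)), (183, np.int64(389), np.int64(322), np.int64(77)), (188, np.int64(386), np.int64(316), np.int64(75)), (193, np.int64(451), np.int64(275), np.int64(0)), (198, np.int64(445), np.int64(269), np.int64(1)), (203, np.int64(440), np.int64(262), np.int64(-1))]
364 [(168, np.int64(448), np.int64(320), np.int64(29)), (173, np.int64(448), np.int64(312), np.int64(24)), (178, np.int64(409), np.int64(321), np.int64(58)), (188, np.int64(384), np.int64(317), np.int64(73)), (193, np.int64(430), np.int64(286), np.int64(18)), (198, np.int64(441
[... 3491 characters left out ...]
64(413), np.int64(325), np.int64(19)), (183, np.int64(410), np.int64(318), np.int64(16)), (188, np.int64(409), np.int64(310), np.int64(11)), (193, np.int64(412), np.int64(300), np.int64(2)), (198, np.int64(407), np.int64(294), np.int64(1)), (203, np.int64(402), np.int64(288), np.int64(0))]
384 [(168, np.int64(427), np.int64(335), np.int64(11)), (173, np.int64(420), np.int64(330), np.int64(13)), (178, np.int64(413), np.int64(325), np.int64(15)), (183, np.int64(411), np.int64(318), np.int64(12)), (188, np.int64(410), np.int64(310), np.int64(5)), (193, np.int64(409), np.int64(302), np.int64(1)), (198, np.int64(405), np.int64(296), np.int64(-1)), (203, np.int64(398), np.int64(291), np.int64(0))]
```

View pics/s2.png

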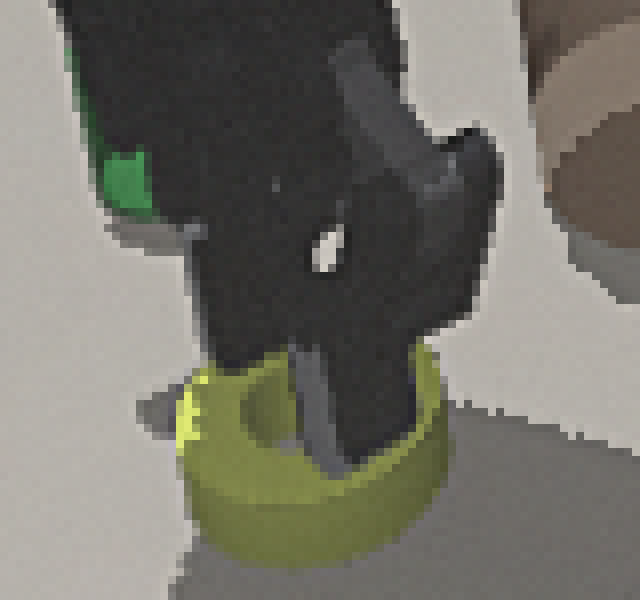

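The finger tips are about 25 mm above the table, 5 mm above the tape top, so the tips stand about 25 mm behind the reported TCP. I'll open, go lower with force checks, and close again.

```bash
python3 -m crank '[[[0,0,0],0,0],[[0,0,0],0,0],[[0,0,0],0,0],[[0,0,0],0,0],[[0,0,0],0,0],[[0,0,5],0,0],[[0,0,10],0,0],[[0,0,15],0,0],[[0,0,18],0,0],[[0,0,18],0,0]]' 40
python3 - <<'E'
from h import *; tcp()
c=read_camera("scene");P=cloud(c);f=c["frame"].max(2)
m=(f<75)&(abs(P[...,1]-.312)<.03)&(P[...,2]<.12)
for a,b in[(.36,.38),(.38,.39),(.39,.40),(.40,.41),(.45,.46),(.46,.47),(.47,.48),(.48,.51)]:
    q=P[m&(P[...,0]>a)&(P[...,0]<b)]
    if len(q)>5: print(a,b,len(q),np.percentile(q[:,2],[2,10,50]).round(4))
cv2.imwrite("pics/s3.png",cv2.resize(c["frame"][310:400,130:230],None,fx=6,fy=6,interpolation=cv2.INTER_NEAREST))
E
```

```text
time: 4.4
eef_pos: [0.4324, 0.3113, -0.0209]
tcp_rot: [0.707, 0.707, -0.001, -0.0]
contact_force: [0.4, 0.1, 0.5]
opening: 1.0
finger_force: 0.0
tcp [ 0.4324  0.3113 -0.0209] yaw_y -0.01 tilt [-0.0015 -0.0007] open 1.000 ff 0.0 F [0.4 0.1 0.5] q [0.43 0.29 2.05 0.   0.81 0.43] t 4.4
0.36 0.38 681 [-0.163  -0.1219  0.088 ]
0.38 0.39 134 [0.0274 0.0434 0.0786]
0.39 0.4 180 [0.0736 0.0811 0.1031]
0.4 0.41 135 [0.0794 0.0857 0.0981]
0.45 0.46 19 [0.0808 0.0829 0.0873]
0.46 0.47 28 [0.0695 0.0732 0.0798]
0.47 0.48 221 [0.0182 0.0219 0.0363]
0.48 0.51 44 [0.0507 0.0614 0.0691]
```

View pics/s3.png

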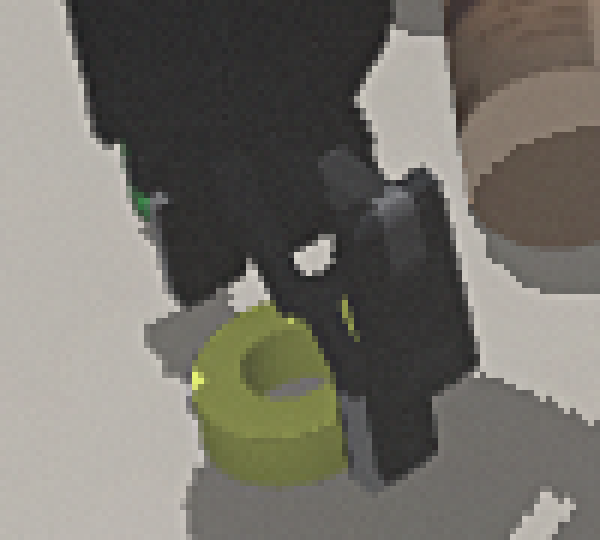

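Now the fingers straddle the tape with tips at about 13–18 mm. I'll lower 4 mm and close in steps.

```bash
python3 -m crank '[[[0,0,2],0,40],[[0,0,4],0,70],[[0,0,4],0,90],[[0,0,4],0,110],[[0,0,4],0,120],[[0,0,4],0,140],[[0,0,4],0,140],[[0,0,4],0,140]]' 40
python3 - <<'E'
from h import *; tcp()
E
```

```text
time: 5.25
eef_pos: [0.4334, 0.3118, -0.0237]
tcp_rot: [0.707, 0.707, 0.0, 0.0]
contact_force: [-1.0, -0.6, 2.6]
opening: 0.578
finger_force: 41.7
tcp [ 0.4334  0.3118 -0.0237] yaw_y -0.01 tilt [0.0007 0.0004] open 0.578 ff 41.7 F [-1.  -0.6  2.6] q [0.43 0.29 2.05 0.   0.8  0.43] t 5.2
```

```bash
python3 -m crank '[[[0,0,-5],0,140],[[0,0,-15],0,140],[[0,0,-35],0,140],[[0,0,-60],0,140],[[0,0,-85],0,140],[[0,0,-115],0,140],[[0,0,-145],0,140],[[0,8,-165],0,140],[[0,16,-175],0,140],[[0,20,-175],0,140]]' 40; python3 -m crank '[[[-15,5,0],0,140],[[-45,10,0],0,140],[[-85,10,0],0,140],[[-125,10,0],0,140],[[-165,10,0],0,140],[[-205,10,0],0,140],[[-245,10,0],0,140],[[-285,10,0],0,140],[[-315,10,0],0,140],[[-330,10,0],0,140]]'; python3 -m crank '[[[-15,0,0],0,140],[[-45,0,0],0,140],[[-85,0,0],0,140],[[-125,0,0],0,140],[[-165,0,0],0,140],[[-205,0,0],0,140],[[-240,0,0],0,140],[[-262,0,0],0,140],[[-270,0,0],0,140],[[-270,0,0],0,140]]'
python3 - <<'E'
from h import *; tcp()
import pickle
for n in("scene","top"):
    c=read_camera(n); pickle.dump(c,open(n+"1.pkl","wb"))
    cv2.imwrite(f"pics/{n}1.png",c["frame"] if n=="top" else cv2.resize(c["frame"][150:330,280:480],None,fx=3.5,fy=3.3))
E
```

```text
time: 6.25
eef_pos: [0.4546, 0.312, 0.153]
tcp_rot: [0.707, 0.707, 0.002, 0.001]
contact_force: [-0.2, -0.2, 0.2]
opening: 0.584
finger_force: 41.5
time: 7.25
eef_pos: [0.4611, -0.0211, 0.1489]
tcp_rot: [0.708, 0.706, -0.001, -0.002]
contact_force: [0.0, -0.4, 0.1]
opening: 0.583
finger_force: 41.5
time: 8.25
eef_pos: [0.4615, -0.2887, 0.1493]
tcp_rot: [0.708, 0.706, -0.0, -0.002]
contact_force: [0.5, -0.2, -0.1]
opening: 0.584
finger_force: 41.5
tcp [ 0.4615 -0.2887  0.1493] yaw_y -0.13 tilt [-0.0025  0.0023] open 0.584 ff 41.5 F [ 0.5 -0.2 -0.1] q [-0.75  0.06  1.95 -0.    1.14 -0.74] t 8.2
```

View pics/scene1.png

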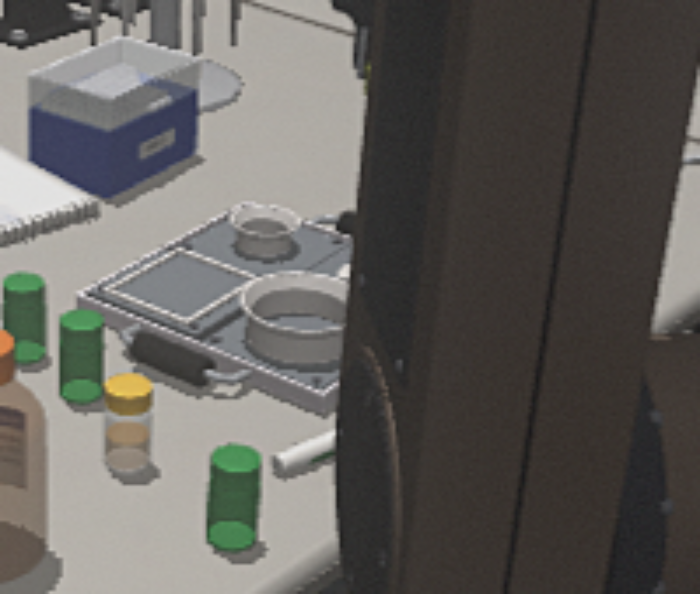

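The scene view is blocked by the arm. I'll check the held tape in the top camera, in the same frame as the spindle.

Run:
```python
from m import *
c=pickle.load(open("top1.pkl","rb"));P=cloud(c);h=cv2.cvtColor(c["frame"],cv2.COLOR_BGR2HSV)
m=(cv2.inRange(h,(26,90,40),(38,255,255))>0)&(P[...,1]<-.2)&(P[...,2]>.1); p=P[m]
print(m.sum(),np.percentile(p[:,2],[2,10,50,90,98]).round(4) if m.sum() else "")
v,u=np.argwhere(m).T; print(u.min(),u.max(),v.min(),v.max())
print(p.min(0).round(4),p.max(0).round(4))
cv2.imwrite("pics/t1.png",cv2.resize(c["frame"][190:320,350:490],None,fx=5,fy=4.6,interpolation=cv2.INTER_NEAREST))
```

```text
0 Traceback (most recent call last):
  File "<stdin>", line 5, in <module>
    return umr_minimum(a, axis, None, out, keepdims, initial, where)
ValueError: zero-size array to reduction operation minimum which has no identity
```

```bash
python3 -m crank '[[[-1,2,10],0,140],[[-1,3,35],0,140],[[-1,3,65],0,140],[[-1,3,95],0,140],[[-1,3,112],0,140],[[-1,3,118],0,140],[[-1,3,118],0,140],[[-1,3,118],0,140],[[-1,3,118],0,140]]'
python3 - <<'E'
from m import *
tcp(); c=read_camera("top"); pickle.dump(c,open("top2.pkl","wb")); P=cloud(c);h=cv2.cvtColor(c["frame"],cv2.COLOR_BGR2HSV)
m=(cv2.inRange(h,(26,90,40),(38,255,255))>0)&(P[...,1]<-.2); print(m.sum(),P[m].mean(0))
E
```

```text
time: 9.25
eef_pos: [0.4669, -0.29, 0.0344]
tcp_rot: [0.707, 0.707, 0.0, 0.001]
contact_force: [1.1, 0.1, -0.1]
opening: 0.585
finger_force: 41.5
tcp [ 0.4669 -0.29    0.0344] yaw_y 0.01 tilt [ 0.0021 -0.002 ] open 0.585 ff 41.5 F [ 1.1  0.1 -0.1] q [-0.74  0.22  2.    0.    0.91 -0.74] t 9.2
0 [nan nan nan]<stdin>:3: RuntimeWarning: Mean of empty slice.
  ret = um.true_divide(
```

```bash
python3 -m crank '[[[-1,-1.7,0],0,140],[[-1,-1.7,5],0,140],[[-1,-1.7,10],0,140],[[-1,-1.7,15],0,140],[[-1,-1.7,20],0,140],[[-1,-1.7,25],0,140],[[-1,-1.7,25],0,140]]'
python3 - <<'E'
from h import *; tcp()
E
```

```text
time: 10.0
eef_pos: [0.4635, -0.2898, 0.0067]
tcp_rot: [0.707, 0.707, -0.0, -0.001]
contact_force: [-0.3, -0.5, -0.7]
opening: 0.58
finger_force: 41.5
tcp [ 0.4635 -0.2898  0.0067] yaw_y -0.02 tilt [-0.0016  0.0015] open 0.580 ff 41.5 F [-0.3 -0.5 -0.7] q [-0.74  0.26  2.01 -0.    0.87 -0.74] t 10.0
```

```bash
python3 -m crank '[[[0,0,3],0,140],[[0,0,6],0,140],[[0,0,8],0,140],[[0,0,9],0,140],[[0,0,9],0,140]]'
python3 - <<'E'
from h import *; tcp()
E
```

```text
time: 10.5
eef_pos: [0.4642, -0.2904, -0.001]
tcp_rot: [0.707, 0.707, -0.0, 0.0]
contact_force: [0.2, 0.1, 0.1]
opening: 0.583
finger_force: 41.5
tcp [ 0.4642 -0.2904 -0.001 ] yaw_y -0.01 tilt [ 0.0001 -0.0001] open 0.583 ff 41.5 F [0.2 0.1 0.1] q [-0.74  0.28  2.01 -0.    0.85 -0.74] t 10.5
```

```bash
python3 -m crank '[[[0,0,1],0,140],[[0,0,2],0,140],[[0,0,2],0,140]]'; python3 -m crank '[[[0,0,0],0,90],[[0,0,0],0,60],[[0,0,0],0,50],[[0,0,0],0,50],[[0,0,-10],0,50],[[0,0,-40],0,50],[[0,0,-80],0,50],[[0,0,-115],0,50],[[0,0,-130],0,50],[[0,0,-130],0,50]]'
```

```text
time: 10.8
eef_pos: [0.4643, -0.2905, -0.0013]
tcp_rot: [0.707, 0.707, -0.0, -0.0]
contact_force: [-4.1, 4.0, 9.5]
opening: 0.582
finger_force: 42.5
time: 11.8
eef_pos: [0.4656, -0.2917, 0.1301]
tcp_rot: [0.707, 0.707, 0.0, 0.003]
contact_force: [0.6, 0.9, -0.2]
opening: 0.804
finger_force: 0.0
```

```bash
python3 -m crank '[[[15,-1,0],0,50],[[50,-3,0],0,50],[[90,-6,0],0,50],[[130,-9,0],0,50],[[170,-12,0],0,50],[[210,-14,0],0,50],[[245,-16,10],0,50],[[265,-16.3,30],0,50],[[270.3,-16.3,50],0,50],[[270.3,-16.3,60],0,50]]'; python3 -m crank '[[[0,0,5],0,60],[[0,0,5],0,60],[[0,0,5],0,60]]'
python3 - <<'E'
from m import *
tcp(); c=read_camera("top"); pickle.dump(c,open("top3.pkl","wb")); P=cloud(c)
blob(c,P,(26,90,60),(38,255,255),(400,240,460,300),"tape")
blob(c,P,(16,120,80),(28,255,255),(285,240,330,300),"yv")
c=read_camera("scene"); pickle.dump(c,open("scene3.pkl","wb")); P=cloud(c)
blob(c,P,(16,120,80),(28,255,255),(300,250,330,290),"yv scene"); blob(c,P,(26,90,60),(38,255,255),(330,200,460,300),"tape scene")
E
```

```text
time: 12.8
eef_pos: [0.444, -0.0175, 0.0626]
tcp_rot: [0.706, 0.708, -0.002, -0.004]
contact_force: [-1.5, -0.9, -0.3]
opening: 0.805
finger_force: 0.0
time: 13.1
eef_pos: [0.4483, -0.0206, 0.0622]
tcp_rot: [0.708, 0.707, 0.0, 0.0]
contact_force: [0.1, -0.0, -0.5]
opening: 0.771
finger_force: 0.0
tcp [ 0.4483 -0.0206  0.0622] yaw_y -0.07 tilt [ 0.0004 -0.0001] open 0.771 ff 0.0 F [ 0.1 -0.  -0.5] q [-0.27 -0.04  2.23 -0.    0.96 -0.27] t 13.1
tape px [427.6 273.6] 342 ztop 0.0440 cloud mid [ 0.4625 -0.2888  0.4624 -0.2887] ray [ 0.4612 -0.2879  0.044 ] ext [0.052 0.052]
yv scene px [316.4 269.3] 128 ztop 0.0618 cloud mid [ 0.4472 -0.0197  0.445  -0.0183] ray [ 0.4391 -0.0113  0.0618] ext [0.026 0.025]
tape scene px [388.6 230.9] 282 ztop 0.0430 cloud mid [ 0.4626 -0.2905  0.4611 -0.2887] ray [ 0.4546 -0.2779  0.043 ] ext [0.052 0.054]
```

```bash
python3 -m crank '[[[0.5,-0.5,15],0,60],[[0.5,-0.5,40],0,60],[[0.5,-0.5,57],0,60],[[0.5,-0.5,63],0,60],[[0.5,-0.5,63],0,60],[[0.5,-0.5,63],0,120],[[0.5,-0.5,63],0,150],[[0.5,-0.5,63],0,200],[[0.5,-0.5,63],0,200],[[0.5,-0.5,63],0,200]]' 30;  python3 -m crank '[[[0,0,0],0,200],[[0,0,0],0,200],[[0,0,0],0,200]]'
python3 - <<'E'
from h import *
tcp(); c=read_camera("scene"); cv2.imwrite("pics/s4.png",cv2.resize(c["frame"][220:310,270:370],None,fx=6,fy=6,interpolation=cv2.INTER_NEAREST))
E
```

```text
time: 14.2
eef_pos: [0.4485, -0.0198, 0.0001]
tcp_rot: [0.707, 0.707, 0.0, 0.001]
contact_force: [-0.8, -0.8, 5.7]
opening: 0.332
finger_force: 29.8
time: 14.5
eef_pos: [0.4485, -0.0199, 0.0001]
tcp_rot: [0.707, 0.707, 0.0, 0.001]
contact_force: [-0.6, -0.0, 6.4]
opening: 0.325
finger_force: 29.8
tcp [ 4.485e-01 -1.990e-02  1.000e-04] yaw_y -0.01 tilt [ 0.0018 -0.0006] open 0.325 ff 29.8 F [-0.6 -0.   6.4] q [-0.27  0.08  2.25 -0.    0.81 -0.27] t 14.5
```

View pics/s4.png

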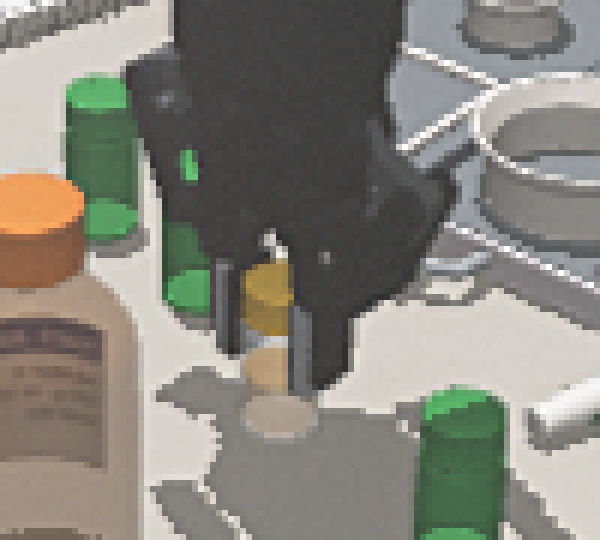

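```bash
python3 -m crank '[[[0,0,-5],0,200],[[0,0,-20],0,200],[[0,0,-45],0,200],[[0,0,-70],0,200],[[0,0,-88],0,200],[[0,0,-95],0,200],[[0,0,-95],0,200]]';  python3 -m crank '[[[-10,4,0],0,200],[[-35,15,0],0,200],[[-70,30,0],0,200],[[-105,46,0],0,200],[[-140,62,0],0,200],[[-175,77,0],0,200],[[-210,92,0],0,200],[[-240,106,0],0,200],[[-256,113,0],0,200],[[-260.3,115,0],0,200]]'; python3 -m crank '[[[0,0,0],0,200],[[0,0,0],0,200],[[0,0,0],0,200]]'
python3 - <<'E'
from m import *
tcp(); c=read_camera("top"); pickle.dump(c,open("top4.pkl","wb")); P=cloud(c)
cv2.imwrite("pics/t4.png",cv2.resize(c["frame"][190:310,360:500],None,fx=5,fy=5,interpolation=cv2.INTER_NEAREST))
E
```

```text
time: 15.25
eef_pos: [0.4479, -0.0196, 0.0947]
tcp_rot: [0.707, 0.707, 0.0, 0.001]
contact_force: [-0.1, -0.1, -0.6]
opening: 0.329
finger_force: 29.6
time: 16.25
eef_pos: [0.5619, -0.2821, 0.0918]
tcp_rot: [0.708, 0.706, -0.0, -0.001]
contact_force: [-0.1, -0.2, -0.8]
opening: 0.33
finger_force: 29.6
time: 16.55
eef_pos: [0.5618, -0.2787, 0.0934]
tcp_rot: [0.707, 0.707, -0.0, -0.001]
contact_force: [-1.3, 0.0, -0.8]
opening: 0.33
finger_force: 29.6
tcp [ 0.5618 -0.2787  0.0934] yaw_y 0.04 tilt [-0.001   0.0008] open 0.330 ff 29.6 F [-1.3  0.  -0.8] q [-0.62  0.3   1.78  0.    1.06 -0.62] t 16.6
```

View pics/t4.png

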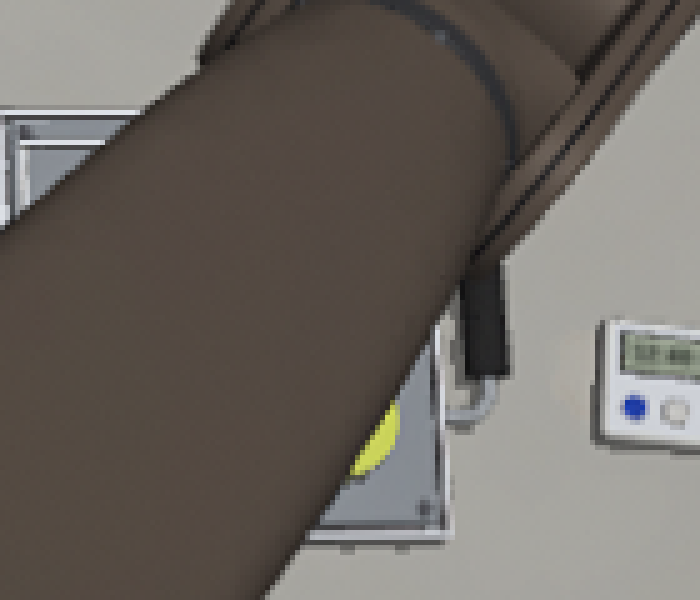

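The arm covers the top view of the cup, so I'll lower in guarded steps using the relative offset.

```bash
python3 -m crank '[[[0,0,15],0,200],[[0,0,35],0,200],[[0,0,47],0,200],[[0,0,52],0,200],[[0,0,56],0,200],[[0,0,60],0,200],[[0,0,60],0,200]]'
python3 - <<'E'
from m import *
tcp(); c=read_camera("scene"); pickle.dump(c,open("scene4.pkl","wb"))
cv2.imwrite("pics/s5.png",cv2.resize(c["frame"][170:280,290:450],None,fx=4.5,fy=4.5,interpolation=cv2.INTER_NEAREST))
E
```

```text
time: 17.3
eef_pos: [0.5624, -0.2799, 0.0338]
tcp_rot: [0.707, 0.707, -0.0, 0.0]
contact_force: [0.1, -0.7, -0.3]
opening: 0.33
finger_force: 29.6
tcp [ 0.5624 -0.2799  0.0338] yaw_y -0.01 tilt [-0. -0.] open 0.330 ff 29.6 F [ 0.1 -0.7 -0.3] q [-0.62  0.38  1.8  -0.    0.96 -0.62] t 17.3
```

View pics/s5.png

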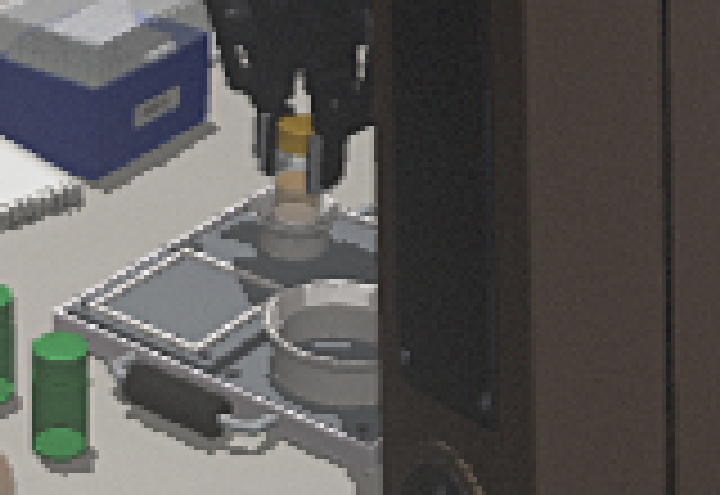

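The vial is entering the narrow cup, centred at about (297,215) in the crop. I'll lower the rest.

```bash
python3 -m crank '[[[0,0,4],0,200],[[0,0,8],0,200],[[0,0,12],0,200],[[0,0,15],0,200],[[0,0,16],0,200],[[0,0,16],0,200]]'
python3 - <<'E'
from h import *; tcp()
E
```

```text
time: 17.95
eef_pos: [0.5622, -0.2798, 0.0176]
tcp_rot: [0.707, 0.707, -0.0, -0.0]
contact_force: [0.6, -0.8, 0.3]
opening: 0.325
finger_force: 29.6
tcp [ 0.5622 -0.2798  0.0176] yaw_y -0.02 tilt [-0.0005  0.0004] open 0.325 ff 29.6 F [ 0.6 -0.8  0.3] q [-0.62  0.4   1.81  0.    0.93 -0.62] t 17.9
```

```bash
python3 -m crank '[[[0,0,1],0,200],[[0,0,2],0,200],[[0,0,2],0,200]]';  python3 - <<'E'
from h import *; tcp()
E
```

```text
time: 18.25
eef_pos: [0.5626, -0.2801, 0.0167]
tcp_rot: [0.707, 0.707, 0.0, 0.0]
contact_force: [-1.7, -0.0, 3.5]
opening: 0.329
finger_force: 30.0
tcp [ 0.5626 -0.2801  0.0167] yaw_y -0.01 tilt [ 0.0003 -0.0003] open 0.329 ff 30.0 F [-1.7 -0.   3.5] q [-0.62  0.4   1.81 -0.    0.93 -0.62] t 18.2
```

```bash
python3 -m crank '[[[0,0,0],0,150],[[0,0,0],0,120],[[0,0,0],0,120],[[0,0,-10],0,120],[[0,0,-35],0,100],[[0,0,-70],0,60],[[0,0,-100],0,20],[[0,0,-115],0,0],[[0,0,-120],0,0]]';  python3 -m crank '[[[-10,-4,0],0,0],[[-35,-14,0],0,0],[[-70,-27,0],0,0],[[-105,-40,0],0,0],[[-140,-54,10],1,0],[[-163,-63,30],1.7,0],[[-171,-66,50],1.7,0],[[-171,-66,55],1.7,0],[[-171,-66,55],1.7,0]]'
python3 - <<'E'
from m import *
tcp(); c=read_camera("top"); pickle.dump(c,open("top5.pkl","wb")); P=cloud(c)
blob(c,P,(16,120,80),(28,255,255),(400,200,460,260),"yv")
cv2.imwrite("pics/t5.png",cv2.resize(c["frame"][190:310,360:520],None,fx=4.8,fy=4.8,interpolation=cv2.INTER_CUBIC))
E
```

```text
time: 19.15
eef_pos: [0.5635, -0.2807, 0.1388]
tcp_rot: [0.707, 0.707, 0.0, 0.002]
contact_force: [-0.2, -0.4, 0.1]
opening: 0.999
finger_force: 0.0
time: 20.05
eef_pos: [0.4947, -0.4495, 0.0776]
tcp_rot: [0.718, 0.696, 0.0, -0.003]
contact_force: [0.4, -0.3, 0.2]
opening: 0.998
finger_force: 0.0
tcp [ 0.4947 -0.4495  0.0776] yaw_y -1.75 tilt [-0.0038  0.0048] open 0.998 ff 0.0 F [ 0.4 -0.3  0.2] q [-0.89  0.4   1.68  0.    1.07 -0.86] t 20.1
yv px [427.8 226.7] 122 ztop 0.0796 cloud mid [ 0.5616 -0.279   0.5612 -0.2788] ray [ 0.5592 -0.2776  0.0796] ext [0.026 0.028]
```

View pics/t5.png

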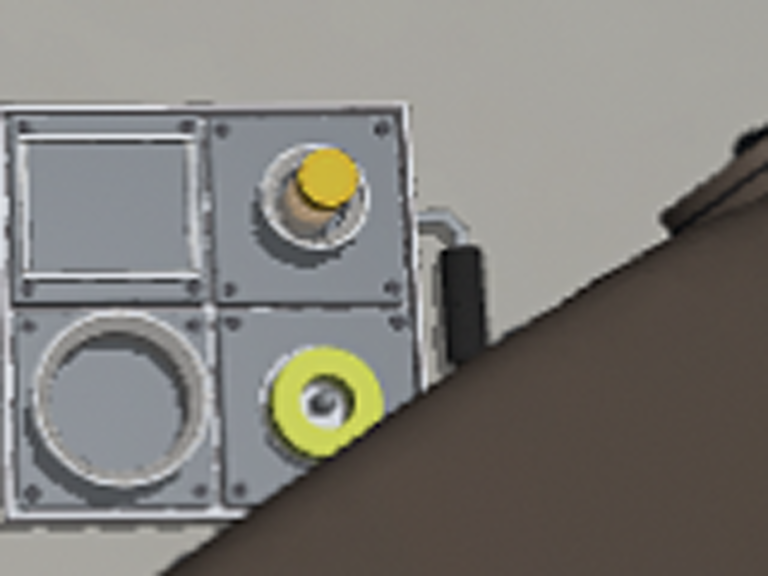

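```bash
python3 -m crank '[[[0,0,15],0,0],[[0,0,40],0,0],[[0,0,65],0,0],[[0,0,82],0,0],[[0,0,88],0,0],[[0,0,88],0,0],[[0,0,88],0,0]]';  python3 - <<'E'
from h import *; tcp()
E
```

```text
time: 20.8
eef_pos: [0.4971, -0.4515, -0.0059]
tcp_rot: [0.717, 0.697, -0.0, 0.001]
contact_force: [0.1, -0.1, 1.0]
opening: 1.004
finger_force: 0.0
tcp [ 0.4971 -0.4515 -0.0059] yaw_y -1.70 tilt [ 0.0013 -0.0016] open 1.004 ff 0.0 F [ 0.1 -0.1  1. ] q [-0.89  0.51  1.7  -0.    0.93 -0.86] t 20.8
```

```bash
python3 -m crank '[[[0.5,0,5],0,0],[[0.5,0,11],0,0],[[0.5,0,16],0,0],[[0.5,0,16],0,40],[[0.5,0,16],0,70],[[0.5,0,16],0,90],[[0.5,0,16],0,120],[[0.5,0,16],0,130],[[0.5,0,16],0,130],[[0.5,0,16],0,130]]' 40;  python3 - <<'E'
from h import *; tcp()
E
```

```text
time: 21.8
eef_pos: [0.4965, -0.4507, -0.0227]
tcp_rot: [0.718, 0.696, -0.0, 0.0]
contact_force: [0.2, -0.3, 1.9]
opening: 0.666
finger_force: 44.7
tcp [ 0.4965 -0.4507 -0.0227] yaw_y -1.71 tilt [ 0.0004 -0.0006] open 0.666 ff 44.7 F [ 0.2 -0.3  1.9] q [-0.89  0.53  1.7  -0.    0.9  -0.86] t 21.8
```

```bash
python3 -m crank '[[[0,0,-5],0,130],[[0,0,-20],0,130],[[0,0,-45],0,130],[[0,0,-75],0,130],[[0,0,-100],0,130],[[0,0,-115],0,130],[[0,0,-120],0,130],[[0,0,-120],0,130]]';  python3 -m crank '[[[10,2,0],0,130],[[35,6,0],-1,130],[[70,12,0],-2,130],[[105,18,0],-3,130],[[140,25,0],-4,130],[[175,31,0],-5,130],[[210,38,0],-6,130],[[245,44,0],-6.7,130],[[262,47.5,0],-6.7,130],[[268.3,48.6,0],-6.7,130]]'; python3 -m crank '[[[0,0,15],0,130],[[0,0,40],0,130],[[0,0,52],0,130],[[0,0,55],0,130],[[0,0,55],0,130],[[0,0,55],0,130]]';  python3 - <<'E'
from m import *
tcp(); c=read_camera("scene"); pickle.dump(c,open("scene6.pkl","wb")); P=cloud(c)
cv2.imwrite("pics/s6.png",cv2.resize(c["frame"][160:280,270:430],None,fx=4.8,fy=4.8,interpolation=cv2.INTER_CUBIC))
E
```

```text
time: 22.6
eef_pos: [0.4964, -0.4505, 0.0976]
tcp_rot: [0.718, 0.696, -0.0, 0.0]
contact_force: [-0.1, 0.1, -1.2]
opening: 0.663
finger_force: 44.5
time: 23.6
eef_pos: [0.5523, -0.1814, 0.0955]
tcp_rot: [0.675, 0.738, -0.0, -0.001]
contact_force: [0.0, -0.3, -0.7]
opening: 0.664
finger_force: 44.4
time: 24.2
eef_pos: [0.5535, -0.1845, 0.0426]
tcp_rot: [0.676, 0.737, 0.0, 0.001]
contact_force: [0.4, -0.9, 0.1]
opening: 0.663
finger_force: 44.4
tcp [ 0.5535 -0.1845  0.0426] yaw_y 4.94 tilt [ 0.0012 -0.0008] open 0.663 ff 44.4 F [ 0.4 -0.9  0.1] q [-0.5   0.28  1.92 -0.    0.95 -0.58] t 24.2
```

View pics/s6.png

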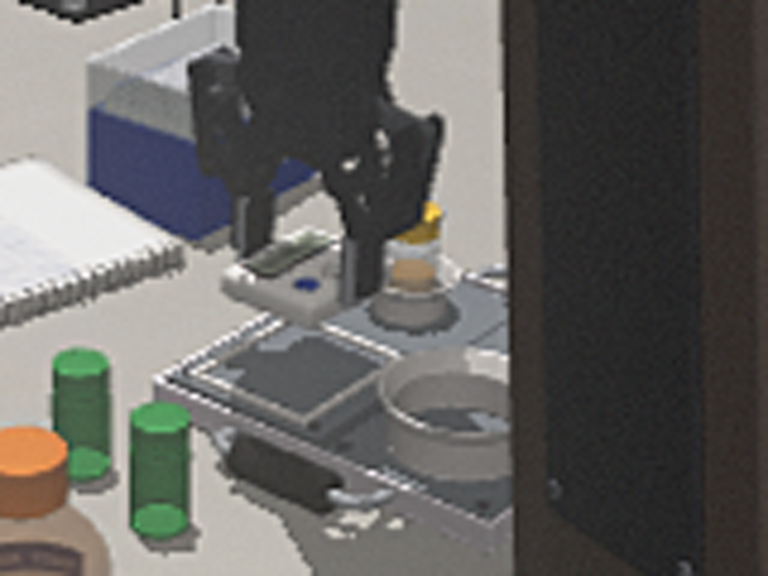

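```bash
python3 -m crank '[[[0,0,10],0,130],[[0,0,22],0,130],[[0,0,30],0,130],[[0,0,34],0,130],[[0,0,36],0,130],[[0,0,36],0,130]]';  python3 - <<'E'
from m import *
tcp(); c=read_camera("scene"); P=cloud(c); pickle.dump(c,open("scene7.pkl","wb"))
# timer top surface points and rim points
h=cv2.cvtColor(c["frame"],cv2.COLOR_BGR2HSV)
m=(abs(P[...,0]-.553)<.06)&(abs(P[...,1]+.184)<.06)&(P[...,2]>.036)&(P[...,2]<.056)&(h[...,2]>110)
p=P[m]; print(m.sum(),p.min(0).round(4),p.max(0).round(4),np.percentile(p,[3,97],axis=0).round(4))
E
```

```text
time: 24.85
eef_pos: [0.5528, -0.1835, 0.0055]
tcp_rot: [0.676, 0.737, -0.0, -0.0]
contact_force: [-0.3, -0.2, -0.4]
opening: 0.664
finger_force: 44.4
tcp [ 0.5528 -0.1835  0.0055] yaw_y 4.99 tilt [-0.0006  0.0003] open 0.664 ff 44.4 F [-0.3 -0.2 -0.4] q [-0.49  0.33  1.93 -0.    0.88 -0.58] t 24.9
267 [ 0.493  -0.2242  0.0362] [ 0.5846 -0.1475  0.0525] [[ 0.4936 -0.2168  0.037 ]
 [ 0.5779 -0.1513  0.0482]]
```

```bash
python3 -m crank '[[[0,0,2],0,130],[[0,0,4],0,130],[[0,0,6],0,130],[[0,0,6.5],0,130],[[0,0,6.5],0,130]]';  python3 - <<'E'
from h import *; tcp()
E
```

```text
time: 25.4
eef_pos: [0.5528, -0.1836, -0.0007]
tcp_rot: [0.676, 0.737, -0.0, -0.0]
contact_force: [-0.5, 0.4, -0.3]
opening: 0.664
finger_force: 44.4
tcp [ 0.5528 -0.1836 -0.0007] yaw_y 4.99 tilt [-0.0002  0.0001] open 0.664 ff 44.4 F [-0.5  0.4 -0.3] q [-0.49  0.34  1.93 -0.    0.87 -0.58] t 25.4
```

```bash
python3 -m crank '[[[0,0,1],0,130],[[0,0,1.5],0,130],[[0,0,1.5],0,130]]';  python3 - <<'E'
from h import *; tcp()
E
```

```text
time: 25.7
eef_pos: [0.5529, -0.1836, -0.0021]
tcp_rot: [0.676, 0.737, -0.0, -0.0]
contact_force: [0.7, -1.1, -0.5]
opening: 0.666
finger_force: 44.4
tcp [ 0.5529 -0.1836 -0.0021] yaw_y 4.98 tilt [-0.0001  0.    ] open 0.666 ff 44.4 F [ 0.7 -1.1 -0.5] q [-0.49  0.35  1.93 -0.    0.87 -0.58] t 25.7
```

```bash
python3 -m crank '[[[0,0,1],0,130],[[0,0,2],0,130],[[0,0,2],0,130]]';  python3 - <<'E'
from h import *; tcp()
E
```

```text
time: 26.0
eef_pos: [0.553, -0.1837, -0.0022]
tcp_rot: [0.676, 0.737, -0.0, -0.001]
contact_force: [-4.7, 2.5, 9.4]
opening: 0.669
finger_force: 45.5
tcp [ 0.553  -0.1837 -0.0022] yaw_y 5.00 tilt [-0.0011  0.0005] open 0.669 ff 45.5 F [-4.7  2.5  9.4] q [-0.49  0.35  1.93 -0.    0.87 -0.58] t 26.0
```

```bash
python3 -m crank '[[[0,0,0],0,75],[[0,0,0],0,65],[[0,0,0],0,65],[[0,0,-8],0,65],[[0,0,-30],0,65],[[0,0,-65],0,40],[[0,0,-105],0,0],[[0,0,-140],0,0],[[0,0,-160],0,0],[[0,0,-165],0,0]]';  python3 -m crank '[[[15,-2,0],0,0],[[55,-9,0],0,0],[[105,-17,0],1,0],[[155,-25,0],2,0],[[205,-33,0],3,0],[[255,-41,0],4,0],[[305,-49,0],5,0],[[350,-57,0],5,0],[[385,-62,0],5,0],[[400,-64.5,0],5,0]]';  python3 -m crank '[[[0,0,0],0,0],[[0,0,0],0,0]]'
python3 - <<'E'
from m import *
tcp(); c=read_camera("top"); pickle.dump(c,open("top8.pkl","wb")); P=cloud(c)
blob(c,P,(26,90,60),(38,255,255),(400,240,460,300),"tape");blob(c,P,(16,120,80),(28,255,255),(400,200,460,260),"yv")
m=(abs(P[...,0]-.553)<.05)&(abs(P[...,1]+.184)<.05)&(P[...,2]>.031); p=P[m]; print("timer",m.sum(),np.percentile(p,[2,98],axis=0).round(4),p.mean(0).round(4))
r=cv2.minAreaRect((p[:,:2]*1000).astype(np.float32)); print(r)
cv2.imwrite("pics/t8.png",cv2.resize(c["frame"][190:310,340:500],None,fx=4.8,fy=4.8,interpolation=cv2.INTER_CUBIC))
E
```

```text
time: 27.0
eef_pos: [0.5548, -0.1846, 0.1652]
tcp_rot: [0.676, 0.737, 0.001, 0.003]
contact_force: [-0.2, -0.1, 0.9]
opening: 1.0
finger_force: 0.0
time: 28.0
eef_pos: [0.4504, 0.2122, 0.1583]
tcp_rot: [0.706, 0.708, -0.002, -0.002]
contact_force: [0.3, 0.1, 0.3]
opening: 1.0
finger_force: 0.0
time: 28.2
eef_pos: [0.4524, 0.2093, 0.1591]
tcp_rot: [0.707, 0.707, -0.002, -0.001]
contact_force: [0.4, -0.7, 0.0]
opening: 0.997
finger_force: 0.0
tcp [0.4524 0.2093 0.1591] yaw_y 0.06 tilt [-0.0032 -0.001 ] open 0.997 ff 0.0 F [ 0.4 -0.7  0. ] q [ 0.23 -0.06  2.05 -0.    1.16  0.23] t 28.2
tape px [427.6 273.6] 342 ztop 0.0444 cloud mid [ 0.4625 -0.2888  0.4625 -0.289 ] ray [ 0.4611 -0.2878  0.0444] ext [0.052 0.053]
yv px [427.8 226.7] 122 ztop 0.0793 cloud mid [ 0.5615 -0.279   0.5611 -0.2787] ray [ 0.5593 -0.2777  0.0793] ext [0.026 0.028]
timer 732 [[ 0.5237 -0.2187  0.0325]
 [ 0.579  -0.1523  0.0414]] [ 0.5505 -0.1856  0.0369]
((551.650634765625, -185.66517639160156), (58.708251953125, 69.52490997314453), 6.177078723907471)
```

View pics/t8.png

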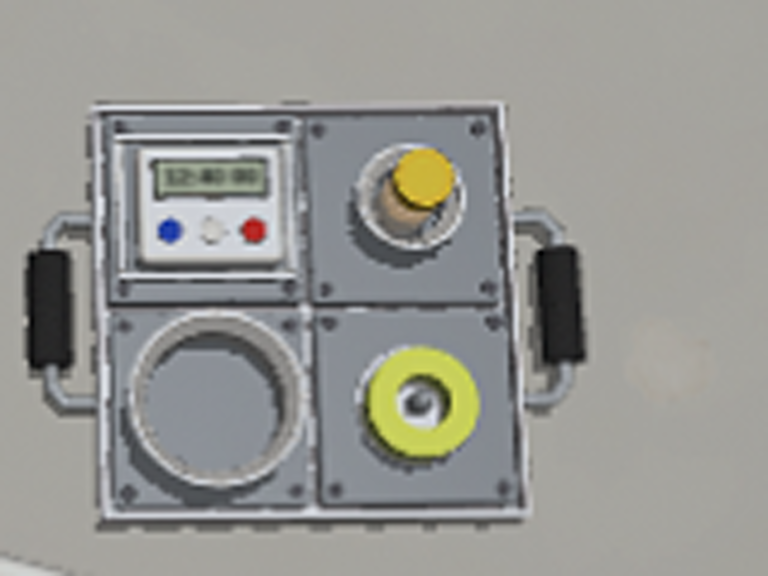

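Timer is flat inside the rim, vial and tape are seated. Now the small amber bottle: descend around it, keeping the gripper body above its cap.

```bash
python3 -m crank '[[[0,0,15],0,0],[[0,0,40],0,0],[[0,0,70],0,0],[[0,0,95],0,0],[[0,0,110],0,0],[[0,0,118],0,0],[[0,0,123],0,0],[[0,0,123],0,0]]'
python3 - <<'E'
from h import *; tcp()
E
```

```text
time: 29.05
eef_pos: [0.454, 0.2087, 0.0377]
tcp_rot: [0.708, 0.707, -0.0, -0.0]
contact_force: [0.1, -0.1, -0.3]
opening: 0.999
finger_force: 0.0
tcp [0.454  0.2087 0.0377] yaw_y -0.07 tilt [-0.0005 -0.0001] open 0.999 ff 0.0 F [ 0.1 -0.1 -0.3] q [ 0.23  0.12  2.12 -0.    0.91  0.23] t 29.1
```

```bash
python3 -m crank '[[[0,0,1],0,30],[[0,0,1],0,60],[[0,0,1],0,80],[[0,0,1],0,100],[[0,0,1],0,120],[[0,0,1],0,120],[[0,0,1],0,120]]' 60;  python3 -m crank '[[[0,0,-5],0,120],[[0,0,-10],0,120],[[0,0,-10],0,120]]'
python3 - <<'E'
from h import *; tcp()
E
```

```text
time: 29.75
eef_pos: [0.4549, 0.2095, 0.0381]
tcp_rot: [0.707, 0.707, 0.001, 0.001]
contact_force: [-0.6, -0.6, 5.6]
opening: 0.694
finger_force: 63.4
time: 30.05
eef_pos: [0.4536, 0.2092, 0.0469]
tcp_rot: [0.707, 0.707, -0.0, -0.0]
contact_force: [0.5, -0.3, -2.9]
opening: 0.69
finger_force: 64.7
tcp [0.4536 0.2092 0.0469] yaw_y -0.01 tilt [-0.0002  0.    ] open 0.690 ff 64.7 F [ 0.5 -0.3 -2.9] q [0.23 0.1  2.12 0.   0.93 0.23] t 30.1
```

```bash
python3 -m crank '[[[0,0,-10],0,120],[[0,0,-30],0,120],[[0,0,-55],0,120],[[0,0,-80],0,120],[[0,0,-105],0,120],[[0,0,-130],0,120],[[0,0,-150],0,120],[[0,0,-162],0,120],[[0,0,-165],0,120],[[0,0,-165],0,120]]'; python3 -m crank '[[[-6,2,0],0,120],[[-20,6,0],0,120],[[-40,10,0],0,120],[[-64,16,0],0,120],[[-90,20,0],0,120],[[-116,20,0],0,120],[[-142,20,0],0,120],[[-168,20,0],0,120],[[-194,20,0],0,120],[[-220,20,0],0,120]]'; python3 -m crank '[[[-26,0,0],0,120],[[-52,-2,0],0,120],[[-78,-5,0],0,120],[[-104,-8,0],0,120],[[-130,-12,0],0,120],[[-152,-15,0],0,120],[[-170,-17,0],0,120],[[-179,-18,0],0,120],[[-181.7,-18,0],0,120],[[-181.7,-18,0],0,120]]'; python3 -m crank '[[[0,0,10],0,120],[[0,0,35],0,120],[[0,0,60],0,120],[[0,0,80],0,120],[[0,0,90],0,120],[[0,0,95],0,120],[[0,0,95],0,120],[[0,0,95],0,120]]'
python3 - <<'E'
from m import *
tcp(); c=read_camera("top"); pickle.dump(c,open("top9.pkl","wb")); P=cloud(c)
blob(c,P,(3,120,80),(16,255,255),(330,180,460,330),"cap")
c=read_camera("scene"); pickle.dump(c,open("scene9.pkl","wb")); P=cloud(c)
cv2.imwrite("pics/s9.png",cv2.resize(c["frame"][140:290,270:430],None,fx=4,fy=4,interpolation=cv2.INTER_CUBIC))
E
```

```text
time: 31.05
eef_pos: [0.4537, 0.2092, 0.2117]
tcp_rot: [0.707, 0.707, -0.0, -0.0]
contact_force: [0.5, 0.3, -3.1]
opening: 0.691
finger_force: 65.1
time: 32.05
eef_pos: [0.4731, -0.0129, 0.2109]
tcp_rot: [0.707, 0.707, -0.001, -0.001]
contact_force: [0.8, -0.0, -1.8]
opening: 0.689
finger_force: 65.1
time: 33.05
eef_pos: [0.4555, -0.1926, 0.2115]
tcp_rot: [0.707, 0.707, 0.0, -0.001]
contact_force: [0.5, 0.9, -3.3]
opening: 0.688
finger_force: 65.1
time: 33.85
eef_pos: [0.4566, -0.1928, 0.118]
tcp_rot: [0.707, 0.707, 0.0, 0.001]
contact_force: [-0.2, -1.1, -2.8]
opening: 0.688
finger_force: 65.1
tcp [ 0.4566 -0.1928  0.118 ] yaw_y 0.00 tilt [ 0.0016 -0.0011] open 0.688 ff 65.1 F [-0.2 -1.1 -2.8] q [-0.6  -0.02  2.09  0.    1.07 -0.6 ] t 33.9
```

View pics/s9.png

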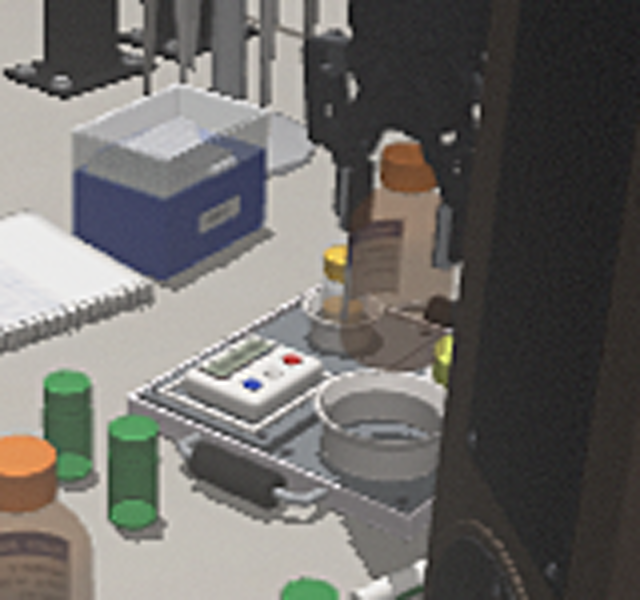

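```bash
python3 -m crank '[[[0,0,8],0,120],[[0,0,20],0,120],[[0,0,30],0,120],[[0,0,36],0,120],[[0,0,40],0,120],[[0,0,44],0,120],[[0,0,44],0,120]]'
python3 - <<'E'
from h import *; tcp()
E
```

```text
time: 34.65
eef_pos: [0.4556, -0.1923, 0.0724]
tcp_rot: [0.707, 0.707, -0.0, -0.0]
contact_force: [-0.1, 0.3, -1.7]
opening: 0.689
finger_force: 65.1
tcp [ 0.4556 -0.1923  0.0724] yaw_y -0.02 tilt [-0.0008  0.0006] open 0.689 ff 65.1 F [-0.1  0.3 -1.7] q [-0.6   0.05  2.12  0.    0.98 -0.6 ] t 34.6
```

Inside the flare with no contact, underside about 34 mm up. Continuing down.

```bash
python3 -m crank '[[[0,0,4],0,120],[[0,0,8],0,120],[[0,0,12],0,120],[[0,0,15],0,120],[[0,0,16],0,120],[[0,0,16],0,120]]'
python3 - <<'E'
from h import *; tcp()
E
```

```text
time: 35.25
eef_pos: [0.4557, -0.1924, 0.0567]
tcp_rot: [0.707, 0.707, -0.0, -0.0]
contact_force: [-0.4, 0.1, -3.1]
opening: 0.692
finger_force: 65.1
tcp [ 0.4557 -0.1924  0.0567] yaw_y -0.02 tilt [-0.0004  0.0003] open 0.692 ff 65.1 F [-0.4  0.1 -3.1] q [-0.6   0.07  2.12 -0.    0.95 -0.6 ] t 35.2
```

```bash
python3 -m crank '[[[0,0,1],0,120],[[0,0,2],0,120],[[0,0,3],0,120],[[0,0,3],0,120]]'
python3 - <<'E'
from h import *; tcp()
E
```

```text
time: 35.65
eef_pos: [0.456, -0.1927, 0.0546]
tcp_rot: [0.707, 0.707, -0.0, 0.0]
contact_force: [-2.3, 1.1, 2.6]
opening: 0.689
finger_force: 65.6
tcp [ 0.456  -0.1927  0.0546] yaw_y -0.01 tilt [-0.     -0.0002] open 0.689 ff 65.6 F [-2.3  1.1  2.6] q [-0.6   0.08  2.12 -0.    0.94 -0.6 ] t 35.6
```

```bash
python3 -m crank '[[[0,0,0],0,70],[[0,0,0],0,30],[[0,0,0],0,0],[[0,0,0],0,0],[[0,0,-8],0,0],[[0,0,-30],0,0],[[0,0,-65],0,0],[[0,0,-105],0,0],[[0,0,-140],0,0],[[0,0,-155],0,0]]'; python3 -m crank '[[[10,5,0],0,0],[[40,10,0],0,0],[[80,15,0],0,0],[[120,20,0],0,0],[[160,20,0],0,0],[[200,20,0],0,0],[[230,20,0],0,0],[[240,20,0],0,0],[[240,20,0],0,0],[[240,20,0],0,0]]'
python3 - <<'E'
from m import *
tcp()
for n in("top","scene"):
    c=read_camera(n); P=cloud(c); print(n)
    W=(0,0,640,480)
    blob(c,P,(4,140,100),(15,255,255),(180,200,470,330),"amber")
    blob(c,P,(26,90,60),(38,255,255),(350,180,460,300),"tape");blob(c,P,(17,120,80),(25,255,255),(300,180,470,260),"yv")
    blob(c,P,(110,100,80),(130,255,255),(230,180,320,290),"bvial")
    m=(abs(P[...,0]-.553)<.045)&(abs(P[...,1]+.184)<.045)&(P[...,2]>.031)&(P[...,2]<.05); p=P[m]; print("timer",m.sum(),np.percentile(p,[2,98],axis=0).round(4),p.mean(0).round(4))
    m=(abs(P[...,0]-.4558)<.033)&(abs(P[...,1]+.1927)<.033)&(P[...,2]>.1)&(P[...,2]<.16); p=P[m]; print("bottle top",m.sum(),p.mean(0).round(4) if m.sum() else 0,np.percentile(p[:,2],[50,90]) if m.sum() else 0)
E
```

```text
time: 36.65
eef_pos: [0.4575, -0.1936, 0.2138]
tcp_rot: [0.707, 0.707, 0.001, 0.004]
contact_force: [-0.3, -0.6, 0.8]
opening: 0.999
finger_force: 0.0
time: 37.65
eef_pos: [0.4754, 0.0472, 0.2077]
tcp_rot: [0.707, 0.707, -0.001, -0.001]
contact_force: [0.2, -0.2, -0.1]
opening: 1.001
finger_force: 0.0
tcp [0.4754 0.0472 0.2077] yaw_y -0.01 tilt [-0.0021 -0.0003] open 1.001 ff 0.0 F [ 0.2 -0.2 -0.1] q [-0.11 -0.16  2.04 -0.    1.26 -0.11] t 37.6
top
amber px [390.7 264.6] 116 ztop 0.1407 cloud mid [ 0.4552 -0.1937  0.4557 -0.1935] ray [ 0.455  -0.1924  0.1407] ext [0.03  0.029]
tape px [427.6 273.6] 343 ztop 0.0442 cloud mid [ 0.4626 -0.2889  0.4622 -0.2891] ray [ 0.4611 -0.2879  0.0442] ext [0.052 0.052]
yv px [427.9 226.8] 97 ztop 0.0793 cloud mid [ 0.5614 -0.2788  0.5611 -0.2792] ray [ 0.5593 -0.2777  0.0793] ext [0.026 0.028]
timer 727 [[ 0.5235 -0.2184  0.0325]
 [ 0.5791 -0.1524  0.0416]] [ 0.5504 -0.1855  0.0369]
bottle top 527 [ 0.4515 -0.1917  0.1192] [0.11275514 0.13946075]
scene
amber px [369.8 205.2] 62 ztop 0.1402 cloud mid [ 0.4531 -0.1939  0.4535 -0.1924] ray [ 0.4517 -0.1889  0.1402] ext [0.029 0.025]
tape px [388.9 230.8] 264 ztop 0.0439 cloud mid [ 0.4609 -0.2914  0.4588 -0.2903] ray [ 0.4552 -0.2798  0.0439] ext [0.049 0.053]
yv px [355.8 205.4] 69 ztop 0.0786 cloud mid [ 0.56   -0.2791  0.5587 -0.2775] ray [ 0.5522 -0.2687  0.0786] ext [0.029 0.024]
bvial px [252.2 259.4] 51 ztop 0.0517 cloud mid [0.5703 0.0454 0.5706 0.0463] ray [0.5684 0.0474 0.0517] ext [0.022 0.02 ]
timer 376 [[ 0.5218 -0.2187  0.0316]
 [ 0.5761 -0.1519  0.04  ]] [ 0.5469 -0.1821  0.0369]
bottle top 415 [ 0.4485 -0.1855  0.1187] [0.1149566  0.13890104]
```

All four seat heights and positions check out. Handing in.

```bash
python3 -c "
from plant import ctrl; print(ctrl.sign_off())"
```

```text
the job is handed in; nothing more can be done
None
```

I packed the caddy and handed it in at about 38 s: the small amber bottle, large vial, tape roll and timer measured seated and upright, the small vial is still in place, and I never touched the big amber bottle, though the gripper blocked my last view of it.

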